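# Unhook the pink hand mirror and stand it in its holder

### The arm

A 6-joint arm with a two-finger parallel gripper is mounted at the origin on the work surface. World frame = base frame: x ahead of the robot, y to its left, z up, the work surface at z = 0. Lengths are in m, angles in rad, forces in N, time in s.
With the tool pointing down it reaches from about 0.275 to 0.875 m from the base axis. Payload 12.5 kg.
Tool frame: the origin (TCP) lies between the finger pads; the fingertips stand 14 mm ahead of it and the grasp point (between the pads) lies 5 mm behind it; z points along the fingers, y is the line along which they close (so a half turn about z gives the same grasp; the last joint's range is limited). The gripper opens to 85 mm and grips with 20 to 120 N. Pads are 22 mm wide; open, the fingers measure 114 mm over their backs; the gripper's body (76 mm by 85 mm) begins 54 mm behind the grasp point. The pads swing forward as they close: fully open they stand 13 mm farther back than shut.
Start: joints at [1.257, 0.351, 1.652, -0, 1.139, -0.085], TCP at [0.125, 0.536, 0.245] pointing down, gripper open.
Joint ranges: [-2.75, 2.75], [-0.79, 2.1], [0.01, 2.65], [-1.57, 4.71], [0.07, 3.14], [-2.87, 2.87]. Speed limits (rad/s): [2.22, 2.22, 2.79, 3.14, 3.14, 3.14].

### API

Orientations are given as a unit quaternion [x, y, z, w].
In Python, from station import manip gives the robot as it stands. Calls block until the motion is done:
- manip.reach(position, orientation): joint-space move of the TCP to a pose.
- manip.move_l(position, rotation=None, velocity=0.15, guard=None): straight line of the TCP; rotation=None keeps the orientation; velocity is the mean speed in m/s. With guard (N) it stops when the force on the tool has changed by that much, and returns True; else False.
- manip.move_j(angles): joint-space move.
- manip.open() and manip.close_gripper(grip_force=None): open the fingers fully, or close them until they stop; grip_force is the grip in N (None keeps the last).
- manip.wait(seconds).
- manip.ik(position, orientation): joint angles nearest the present ones, or None.
- manip.get_state(): the state.
- manip.camera(name): name is "side" or "top" or "wrist"; returns a dict with "pixels" (384x512x3 uint8, blue, green, red), "mtx" (3x3 intrinsics, pixels), "R" (3x3) and "t" (3): a world point X has camera coordinates R X + t; the wrist camera has in their place "hand_eye" (4x4, takes a point from camera to tool coordinates, whose origin is the TCP and whose axes are the flange's). Camera axes: x right, y down, z forward; pixel columns grow to the right and rows downward; lengths in m; the calibration is good to about 2 mm. A picture is of the moment at which its call begins: read the wrist's pose just before it. There is no depth.
A pose or a line that the arm cannot do raises manip.Unreachable and nothing moves.
- manip.hand_in(): hands the job in; it is judged then, once.
The state is a dict: "time_s": time; "joint_pos": joint angles; "qvel": joint speeds; "joint_efforts": joint torques, N m; "tool_pos": TCP position; "tool_rot": TCP orientation; "force": force on the tool from outside, world axes, zero at the start; "ft_torque": the same for the moment, N m; "finger_gap": finger opening in m; "grip_force": force on a finger pad.
Only numpy, scipy, OpenCV 4.12 (cv2) and the standard library are available. Lean on these libraries where they do the work, as an engineer would, in place of code of your own. Each camera call takes 0.05 s, during which the arm holds its last target. There are 200 camera calls.

### The job

At this make-up practice table, take the pink hand mirror off its barbed hook - lift it, tilt it and back it over the upturned red tip without wrenching the stand - and stand it in the yellow holder, square glass end down and handle up, without dropping it. Leave the teal mirror hanging on its own hook.

Things in the scene. Friction and masses are not known exactly. Their poses are not given: they have to be found in the camera images.
- pink_mid (a point): Middle of the pink mirror, 195 mm long, 12 mm thick, 140 g. z: to its handle end (up as it hangs), x: normal of the glass. In z from here: head 80 mm wide, -97 to -12 mm; slot 18 wide x 24 high in a 6 mm thick neck, centre +7.5 mm; handle 26 wide, +25 to +97 mm. The slot's top edge rests on the hook. Pinch the handle across its thickness at +76 mm; fingers must stay above the hook tip (+46 mm).
- teal_mid (a point): Middle of the teal hand mirror, same shape and axes as the pink one, hanging on the other hook; either mirror may be on either hook.
- stand: Fixed white stand, two hooks of 7 mm rod. Origin on the table between the posts (x 0, y -75 and +75 mm), z up. Arms run level along +x, 150 mm up, to x = 60 mm, then bend up steeply to a red 9 mm ball at x = 69, 174 mm up. Too tall to pull straight over: raise mirror 8 mm, slide to the bend, lean handle 35 deg back to the post (head swings to +x), follow the tip up and out.
- holder_in (a point): Centre of the inner floor (5 mm above the table) of the fixed yellow holder, an open-topped box, inside 36 mm along x, 104 mm along y, 75 mm deep, walls 5 mm; z up. The mirror head goes in with its width along y, glass facing either way.
Things that resemble listed ones, but are neither listed nor needed, are in the scene too. Of the things that look like the part that bears pink_mid, the largest one is meant.

How it is judged:
On the way:
1. the pink mirror is off its hook, held clear of the stand (distance of pink_mid from where it was at the start of the episode above 0.08 m and contact force between pink and stand below 0.1 N and contact force between the fingers and pink above 1 N), for 0.2 s.
At the end, for the whole second after the job is handed in: The pink mirror stands at rest in the yellow holder, head down on its floor (its middle within 26 mm along x and 25 mm along y of the holder's centre and 85 to 105 mm above its floor), handle up and leaning no more than 25 degrees; the teal mirror still hangs within 30 mm of where it was (x of pink_mid in the frame of holder_in between -0.026 and 0.026 m and y of pink_mid in the frame of holder_in between -0.025 and 0.025 m and z of pink_mid in the frame of holder_in between 0.085 and 0.105 m and angle between pink_mid's own z axis and vertical below 0.44 rad and linear speed of pink below 0.02 m/s and distance of teal_mid from where it was at the start of the episode below 0.03 m); the robot touches nothing.
It fails at once if the teal mirror is moved more than 50 mm (distance of teal_mid from where it was at the start of the episode above 0.05 m).
It fails at once if the pink mirror is wrenched against the stand (over 25 N) (contact force between pink and stand above 25 N).
It fails at once if the pink mirror is dropped (falls free faster than 0.7 m/s) (linear speed of pink above 0.7 m/s and contact force between the fingers and pink below 0.1 N).
It also fails if it takes over 50 s, if anything falls off the work surface, if the arm or the gripper's body presses on something with over 40 N, if the wrist force passes 120 N, or if a joint passes its speed limit or range.

## Working session

There is one attempt and no reset: what is moved stays moved. The work goes in short steps, each a Python script; the robot and the scene stay as the last script left them, time stands still between calls to the robot, and variables do not carry over. Pictures are saved under pics/ and viewed, at most 10 in all, crops included, and the job is handed in when it is done.

```bash
mkdir -p pics; ls
python3 - <<'E'
from station import manip
import cv2,numpy as np
for n in ("side","top"):
    c=manip.camera(n); cv2.imwrite(f"pics/{n}0.png",cv2.resize(c["pixels"],(768,576)))
    cv2.imwrite(f"pics/raw_{n}.png",c["pixels"]); np.savez(f"{n}.npz",**{k:c[k] for k in("mtx","R","t")})
    print(n,c["mtx"].tolist(),"pos",(-c["R"].T@c["t"]).round(3),"fwd",c["R"][2].round(2))
s=manip.get_state();print(s["time_s"],s["tool_rot"])
E
```

```text
pics
side [[492.0348960645771, 0.0, 253.01904573555677], [0.0, 492.0348960645771, 202.56147651231697], [0.0, 0.0, 1.0]] pos [ 0.019 -0.693  0.939] fwd [ 0.37  0.6  -0.71]
top [[403.59915369879934, 0.0, 259.06081656430047], [0.0, 403.59915369879934, 191.83127614357937], [0.0, 0.0, 1.0]] pos [0.245 0.042 1.153] fwd [ 0.21 -0.02 -0.98]
0.1 [ 1.14153283e-01  9.93462997e-01 -5.39160844e-04 -1.02579707e-04]
```

View pics/side0.png

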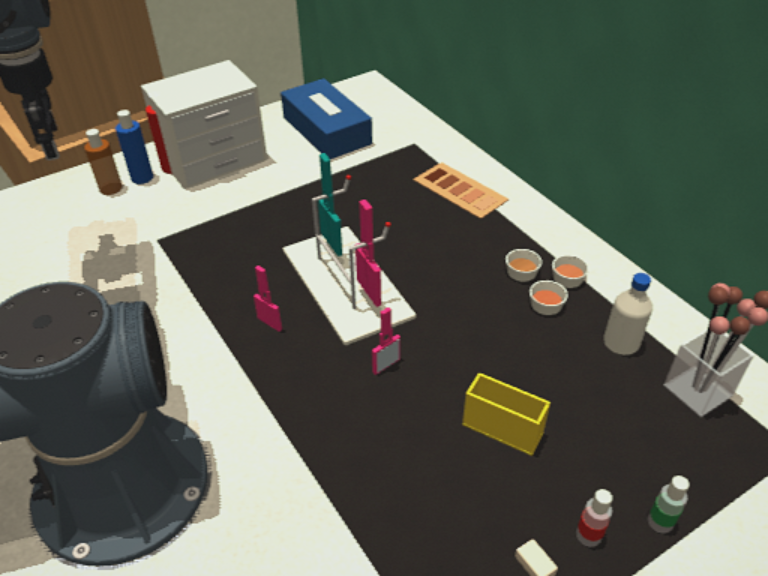

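View pics/top0.png

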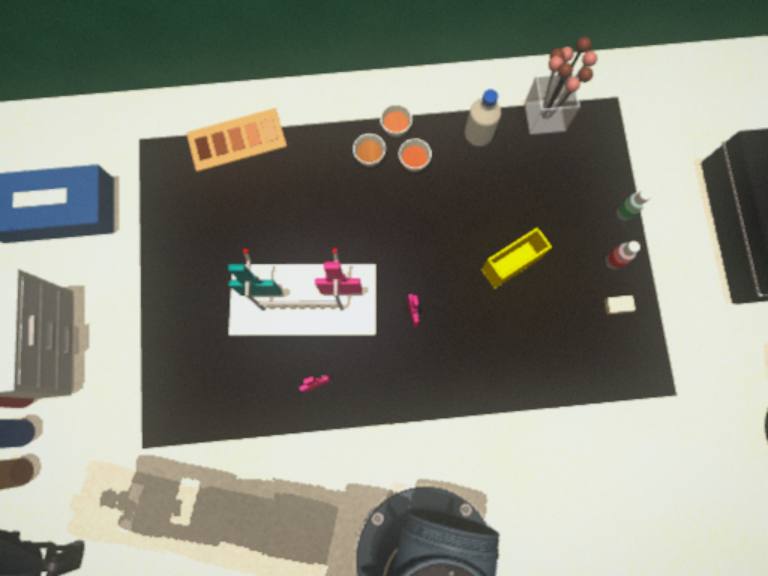

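The pictures show the pink mirror on the stand's right (−y) hook, with its tip at side (389,224) and top (335,251). The teal mirror is on the left hook, the yellow holder is at top (517,258), and two small pink decoys stand nearby. Next I'll segment the colours and look at enlarged crops.

```bash
cat > h.py <<'E'
import numpy as np,cv2
def cam(n):
    d=np.load(f"{n}.npz"); return d["mtx"],d["R"],d["t"]
def ray(n,uv):
    K,R,t=cam(n); d=R.T@np.linalg.solve(K,[*uv,1]); return -R.T@t,d
def onz(n,uv,z):
    o,d=ray(n,uv); return o+d*(z-o[2])/d[2]
def tri(a,b):
    P=[cam(n)[0]@np.c_[cam(n)[1],cam(n)[2]] for n in("side","top")]
    X=cv2.triangulatePoints(P[0],P[1],np.float64(a).reshape(2,1),np.float64(b).reshape(2,1)); X=(X[:3]/X[3]).ravel()
    o=[proj("side",X)-a,proj("top",X)-b]; return X,np.linalg.norm(o,axis=1)
def proj(n,X):
    K,R,t=cam(n); p=K@(R@X+t); return p[:2]/p[2]
E
python3 - <<'E'
import cv2,numpy as np
from h import *
im={n:cv2.imread(f"pics/raw_{n}.png") for n in("side","top")}
for n in im:
    h=cv2.cvtColor(im[n],cv2.COLOR_BGR2HSV)
    for nm,lo,hi in(("yellow",(24,150,60),(34,255,255)),("pink",(160,120,60),(174,255,255)),("red",(175,150,80),(180,255,255)),("red",(0,180,80),(4,255,255))):
        k,l,st,c=cv2.connectedComponentsWithStats(cv2.inRange(h,lo,hi))
        for i in range(1,k):
            if st[i,4]>3: print(n,nm,c[i].round(1),st[i])
def crop(n,x,y,w,hh): return cv2.resize(im[n][y:y+hh,x:x+w],(400,300),interpolation=cv2.INTER_CUBIC)
cv2.imwrite("pics/c1.png",np.vstack([np.hstack([crop("side",190,100,100,75),crop("top",195,155,50,38)]),np.hstack([crop("side",220,145,60,45),crop("top",310,145,66,50)])]))
E
```

```text
side yellow [336.3 275.7] [ 308  249   59   55 1665]
side pink [244.9 169.9] [237 133  17  71 709]
side pink [177. 201.] [169 177  19  44 434]
side pink [255.5 224.3] [248 205  19  45 265]
side red [104.9  92.1] [ 97  71  17  44 226]
side red [232.  117.5] [231 117   3   2   6]
side red [258.3 148.9] [257 148   4   3   9]
side red [393.2 354.1] [386 344  18  16 125]
top yellow [343.6 171.2] [320 151  48  42 898]
top pink [224.3 186.4] [210 174  31  22 361]
top pink [275.6 205.2] [272 196   8  22 128]
top pink [208.4 254.8] [199 250  21  11 128]
top red [163.  166.7] [162 166   3   3   7]
top red [223.  166.5] [222 166   3   2   6]
```

View pics/c1.png

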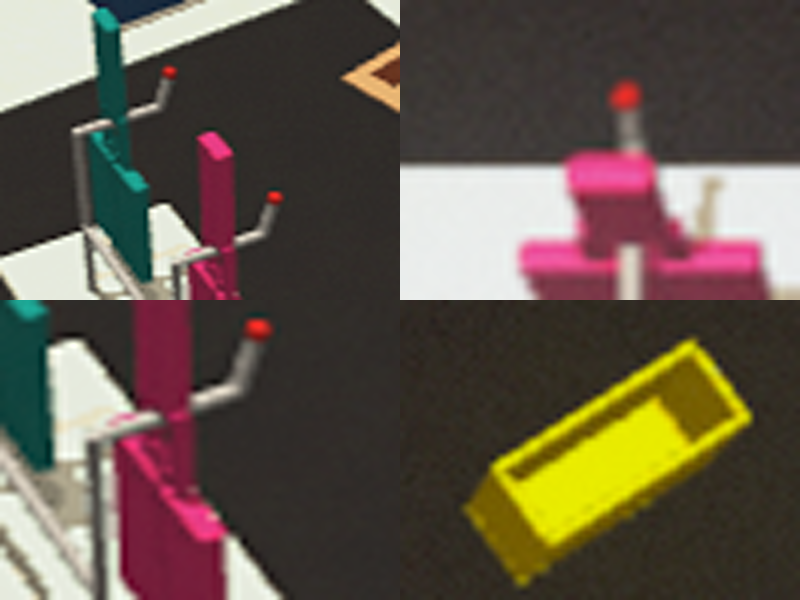

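Run:
```python
from h import *
a=tri((258.2,148.8),(222.8,166.5)); b=tri((232,117.3),(163,166.6)); print("tipP",a,"tipT",b)
h=tri((243.2,136.),(220.9,176.)); print("handle top",h)
print("tips at z=.174:",[onz(n,u,.174).round(4) for n,u in(("side",(258.2,148.8)),("top",(222.8,166.5)),("side",(232,117.3)),("top",(163,166.6)))])
c=np.array([[493,465],[693,340],[752,418],[545,545]],float); px=np.c_[310+(c[:,0]-400)/6.06-.5,145+(c[:,1]-300)/6-.5]
q=np.array([onz("top",p,.08) for p in px]); print(q.round(4),"centre",q.mean(0).round(4),"sides",np.linalg.norm(q-np.roll(q,-1,0),axis=1).round(3))
r=cv2.minAreaRect((q[:,:2]*1000).astype(np.float32));print(r)
g=lambda n,u:onz(n,u,0).round(3); print("decoys base",g("side",(184,219)),g("side",(257,248)))
# teal handle top
print("teal top",tri((216.5-.0,104.2),(155.5,177.5)))
```

```text
tipP (array([0.53107789, 0.10310597, 0.17825163]), array([0.3442213 , 0.50062657])) tipT (array([0.5453414 , 0.25210835, 0.17845794]), array([0.29938587, 0.46978861]))
handle top (array([0.49191825, 0.10616375, 0.23221049]), array([0.51341528, 0.76089225]))
tips at z=.174: [array([0.533 , 0.1076, 0.174 ]), array([0.5336, 0.103 , 0.174 ]), array([0.5476, 0.2577, 0.174 ]), array([0.5479, 0.2527, 0.174 ])]
[[ 0.5184 -0.1694  0.08  ]
 [ 0.569  -0.2689  0.08  ]
 [ 0.5292 -0.2901  0.08  ]
 [ 0.4787 -0.1878  0.08  ]] centre [ 0.5238 -0.229   0.08  ] sides [0.112 0.045 0.114 0.044]
((524.159912109375, -228.94049072265625), (45.129920959472656, 114.05908203125), 26.25897979736328)
decoys base [0.329 0.153 0.   ] [ 0.435 -0.034 -0.   ]
teal top (array([0.50557815, 0.25954606, 0.22977566]), array([0.01353017, 0.02173946]))
```

```bash
cat >> h.py <<'E'
from scipy.spatial.transform import Rotation as Rot
TIP=np.array([.532,.1045]); YAW=np.arctan2(-.0145,.149)
HOLD=np.array([.524,-.229]); HYAW=np.deg2rad(26.3)
ZT=.071   # TCP height in mirror frame
def tool(xy,z,yaw,lean=0,flip=0):
    """TCP pose for mirror mid at xy,z; mirror x axis yaw, handle leaning back (to -x) by lean deg"""
    M=Rot.from_euler("ZY",[yaw,-np.deg2rad(lean)])
    T=M*Rot.from_matrix(np.array([[0,1,0],[1,0,0],[0,0,-1.]]))*Rot.from_euler("z",np.pi*flip)
    return np.r_[xy,z]+M.apply([0,0,ZT]), T.as_quat()
def onhook(x,z,lean=0,flip=0,dy=0):
    """slot centre at stand coordinates x,z (m)"""
    a=np.deg2rad(lean); mx=x+.0075*np.sin(a); mz=z-.0075*np.cos(a)
    ex=np.array([np.cos(YAW),np.sin(YAW)]); ey=np.array([-ex[1],ex[0]])
    return tool(TIP+ex*(mx-.069)+ey*dy,mz,YAW,lean,flip)
E
python3 - <<'E'
from station import manip
from h import *
for f in(0,1):
    W=dict(pre=onhook(.029,.23,0,f),grasp=onhook(.029,.1415,0,f),bend=onhook(.06,.15,0,f),lean=onhook(.06,.15,35,f),tip=onhook(.069,.174,35,f),out=onhook(.069+.08*.82,.174+.08*.57,35,f),up=onhook(.15,.27,0,f),
      hover=tool(HOLD,.23,HYAW,0,f),place=tool(HOLD,.1025,HYAW,0,f))
    for k,w in W.items():
        q=manip.ik(*w); print(f,k,None if q is None else np.round(q,2), w[0].round(3))
E
```

```text
0 pre [ 0.12  0.22  1.71 -0.    1.22  0.22] [0.492 0.108 0.294]
0 grasp [ 0.12  0.32  1.81 -0.    1.01  0.22] [0.492 0.108 0.205]
0 bend [ 0.11  0.36  1.73 -0.    1.06  0.21] [0.523 0.105 0.213]
0 lean [ 0.22  0.15  2.18 -0.69  0.28  0.93] [0.487 0.109 0.202]
0 tip [ 0.21  0.12  2.14 -0.55  0.34  0.78] [0.496 0.108 0.226]
0 out [ 0.16  0.16  1.96 -0.34  0.45  0.53] [0.561 0.102 0.272]
0 up [ 0.08  0.41  1.34 -0.    1.39  0.18] [0.613 0.097 0.334]
0 hover [-0.49  0.34  1.52 -0.    1.28 -0.95] [ 0.524 -0.229  0.301]
0 place [-0.49  0.47  1.66 -0.    1.01 -0.95] [ 0.524 -0.229  0.174]
1 pre None [0.492 0.108 0.294]
1 grasp None [0.492 0.108 0.205]
1 bend None [0.523 0.105 0.213]
1 lean [ 0.22  0.15  2.18 -0.69  0.28 -2.21] [0.487 0.109 0.202]
1 tip [ 0.21  0.12  2.14 -0.55  0.34 -2.36] [0.496 0.108 0.226]
1 out [ 0.16  0.16  1.96 -0.34  0.45 -2.62] [0.561 0.102 0.272]
1 up None [0.613 0.097 0.334]
1 hover [-0.49  0.34  1.52 -0.    1.28  2.19] [ 0.524 -0.229  0.301]
1 place [-0.49  0.47  1.66 -0.    1.01  2.19] [ 0.524 -0.229  0.174]
```

Run:
```python
from station import manip
from h import *
manip.move_l([.125,.536,.37],velocity=.2)
manip.reach(*onhook(.029,.28))
s=manip.get_state(); c=manip.camera("wrist")
cv2.imwrite("pics/w1.png",cv2.resize(c["pixels"],(768,576),interpolation=cv2.INTER_CUBIC))
np.savez("w1.npz",p=s["tool_pos"],r=s["tool_rot"],mtx=c["mtx"],he=c["hand_eye"])
print(s["time_s"],s["tool_pos"],s["tool_rot"],np.round(c["hand_eye"],3).tolist(),s["force"])
```

```text
2.9083 [0.49206453 0.10902934 0.3435121 ] [ 7.40115015e-01  6.72480305e-01  4.28597314e-05 -4.52360883e-05] [[-0.0, -0.962, -0.273, 0.068], [1.0, -0.0, 0.0, 0.0], [-0.0, -0.273, 0.962, -0.128], [0.0, 0.0, 0.0, 1.0]] [-0.98231614  0.10185409  0.30249816]
```

View pics/w1.png

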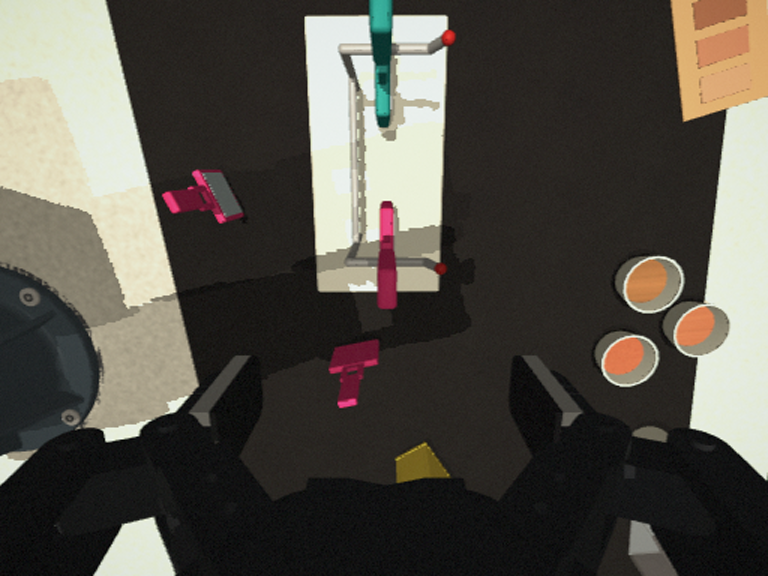

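Run:
```python
from h import *
d=np.load("w1.npz"); R=Rot.from_quat(d["r"]).as_matrix()
def w(u,v,z):
    uv=np.array([(u+.5)/1.5-.5,(v+.5)/1.5-.5,1]); he=d["he"]
    r=R@he[:3,:3]@np.linalg.solve(d["mtx"],uv); o=d["p"]+R@he[:3,3]
    return o+r*(z-o[2])/r[2]
a=w(440.5,269,.174); b=w(448,37,.174); print(a,b,np.linalg.norm(a-b),"yaw",np.rad2deg(-np.arctan2((b-a)[0],(b-a)[1])))
y=(b-a)[:2]/np.linalg.norm((b-a)[:2]); x=np.array([y[1],-y[0]])
for v in(296,301,307):
    h=w(387,v,.2315); print(v,h, "stand x",69+1e3*(h-a)[:2]@x,"y",1e3*(h-a)[:2]@y)
im=cv2.imread("pics/w1.png")[170:330,320:470]; cv2.imwrite("pics/w1c.png",cv2.resize(im,None,fx=3.7,fy=3.7))
```

```text
[0.53214725 0.10422413 0.174     ] [0.5459241  0.25417725 0.174     ] 0.1505846625843473 yaw -5.24927889652289
296 [0.49266227 0.1047309  0.2315    ] stand x 29.63426141253946 y -3.107797908305286
301 [0.49236355 0.10159733 0.2315    ] stand x 29.623478891021165 y -6.255555600034783
307 [0.49200237 0.09780862 0.2315    ] stand x 29.610442027447533 y -10.061426751798088
```

View pics/w1c.png

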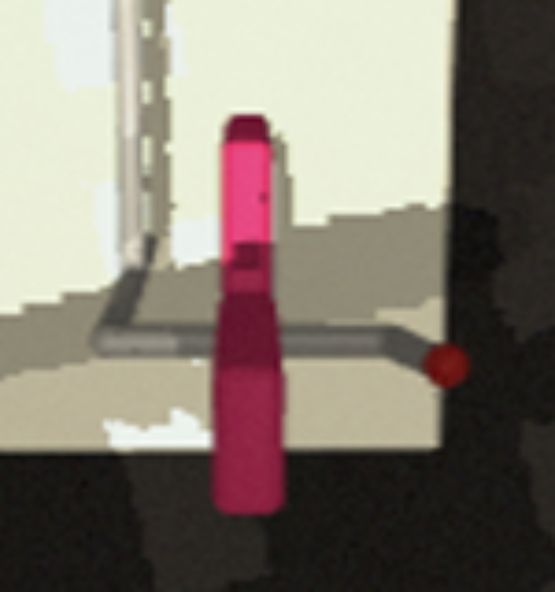

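```bash
sed -i 's/^TIP=.*/TIP=np.array([.5322,.1043]); YAW=np.deg2rad(-5.35)/' h.py
python3 - <<'E'
from station import manip
from h import *
manip.reach(*onhook(.0296,.28,0,0,.001))
p,q=onhook(.0296,.1415,0,0,.001)
print("guard",manip.move_l(p,q,velocity=.12,guard=8))
manip.close_gripper(40); manip.wait(.2)
s=manip.get_state(); print(s["time_s"],s["tool_pos"],p,s["finger_gap"],s["grip_force"],s["force"])
for n in("side",):
    c=manip.camera(n); cv2.imwrite("pics/s2.png",cv2.resize(c["pixels"][80:230,150:350],(800,600),interpolation=cv2.INTER_CUBIC))
E
```

```text
guard False
5.375 [0.4930438  0.10896895 0.20505488] [0.49306488 0.10896928 0.205     ] 0.011424408169023011 42.7372670173645 [-0.13476941  0.48550957  1.70275461]
```

View pics/s2.png

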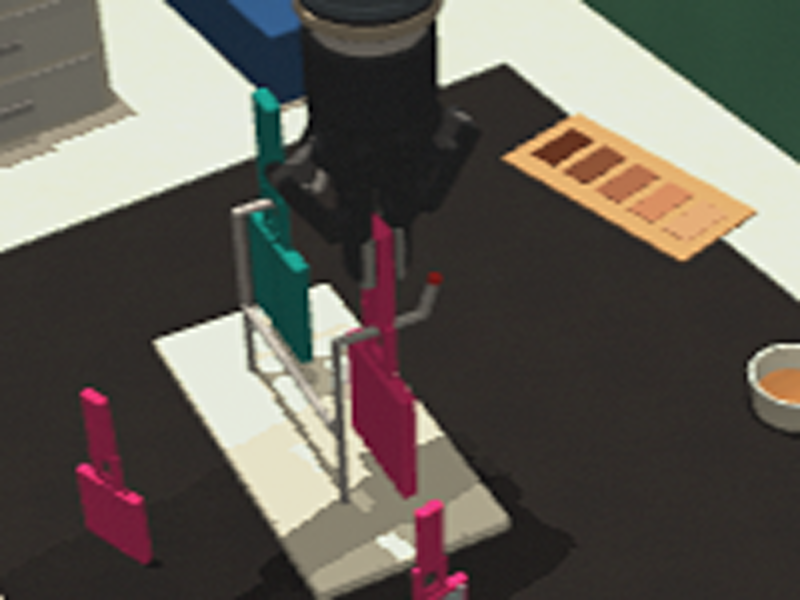

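The mirror is pinched on its handle, with the pads above the hook tip. Next I raise it, slide it to the bend, lean it and back it out, with a force guard on each step.

Run:
```python
from station import manip
from h import *
S=[("lift",.0296,.150,0),("slide",.058,.150,0)]
S+=[("lean",.058+.002*i/5,.150+.002*i/5,7*i) for i in range(1,6)]
S+=[("follow",.060+.009*i/3,.152+.022*i/3,35) for i in range(1,4)]
c,s_=np.cos(np.deg2rad(35)),np.sin(np.deg2rad(35))
S+=[("out",.069+d*c,.174+d*s_,35) for d in(.02,.05,.09)]
for n,x,z,l in S:
    g=manip.move_l(*onhook(x,z,l),velocity=.05,guard=6)
    s=manip.get_state(); print(n,l,g,round(s["time_s"],2),s["force"].round(1) if hasattr(s["force"],"round") else s["force"],round(s["finger_gap"],4))
    if g: break
c=manip.camera("side"); cv2.imwrite("pics/s3.png",cv2.resize(c["pixels"][60:240,150:390],(800,600),interpolation=cv2.INTER_CUBIC))
```

```text
lift 0 False 5.75 [ 0.1 -0.  -0.8] 0.0116
slide 0 True 6.32 [-2.9  1.6  0.4] 0.0116
```

View pics/s3.png

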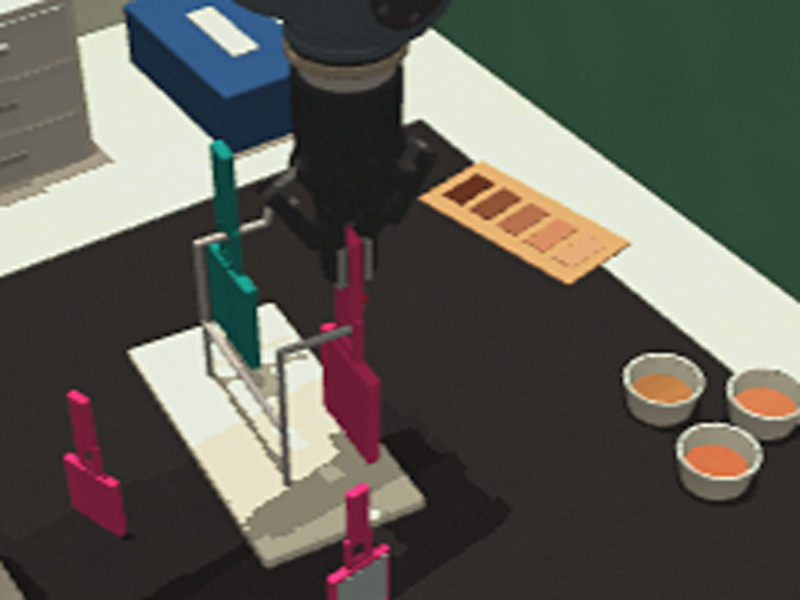

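The guard stopped the slide because the handle's face reached the ball at zero lean. I'll check 2D clearance so the lean starts earlier.

```bash
cat >> h.py <<'E'
_a=np.c_[np.linspace(0,60,61),np.full(61,150.)]; _b=np.linspace([60,150],[69,174],27)
_P=np.r_[_a,_b]; _r=np.r_[np.full(87,3.5),4.5]
_B=np.array([[19.5,25,3],[25,97.5,6],[-12,-4.5,3],[-97.5,-12,6]])
def clear(x,z,l):
    a=np.deg2rad(l); d=_P-[x*1e3,z*1e3]; lx=d@[np.cos(a),np.sin(a)]; lz=d@[-np.sin(a),np.cos(a)]+7.5
    return min((np.hypot(np.maximum(abs(lx)-h,0),np.maximum(np.maximum(lo-lz,lz-hi),0))-_r).min() for lo,hi,h in _B)
E
python3 - <<'E'
from h import *
from station import manip
print(np.r_[manip.get_state()["tool_pos"]]-onhook(.058,.15)[0])
for x in(.05,.052,.055,.058,.06,.062,.064,.066,.069,.072,.076):
    # best z, lean at each x
    best=max((clear(x,z,l),round(z,4),l) for z in np.arange(.146,.19,.001) for l in range(0,46,5))
    print(x,best)
print([(l,round(clear(.05,.151,l),1)) for l in range(0,36,5)])
c=np.cos(np.deg2rad(35));s=np.sin(np.deg2rad(35))
for t in np.linspace(0,1,8): print("foll",round(clear(.05+.019*t,.151+.023*t,35),1), round(clear(.069+.04*t*c,.174+.04*t*s,35),1), round(clear(.05+.01*t,.151+.001*t,35),1),round(clear(.06+.009*t,.152+.022*t,35),1))
E
```

```text
[-9.29633337e-04 -5.32697457e-05 -8.47444602e-04]
0.05 (np.float64(7.999960188865119), np.float64(0.15), 5)
0.052 (np.float64(7.509232801836271), np.float64(0.15), 10)
0.055 (np.float64(6.714096948466894), np.float64(0.15), 20)
0.058 (np.float64(6.0899846776605315), np.float64(0.151), 30)
0.06 (np.float64(6.201866670643065), np.float64(0.153), 40)
0.062 (np.float64(6.069607155166802), np.float64(0.155), 45)
0.064 (np.float64(6.066161797061843), np.float64(0.161), 45)
0.066 (np.float64(5.53450756813201), np.float64(0.167), 45)
0.069 (np.float64(6.536971514038925), np.float64(0.173), 45)
0.072 (np.float64(7.564168262971295), np.float64(0.177), 45)
0.076 (np.float64(9.91125252918574), np.float64(0.19), 45)
[(0, np.float64(6.7)), (5, np.float64(7.2)), (10, np.float64(6.8)), (15, np.float64(6.3)), (20, np.float64(5.8)), (25, np.float64(5.1)), (30, np.float64(4.4)), (35, np.float64(3.6))]
foll 3.6 4.7 3.6 5.4
foll 0.8 7.8 3.5 5.1
foll -0.3 10.2 3.7 4.2
foll -0.8 14.0 4.1 4.3
foll 0.6 18.7 4.8 4.1
foll 1.9 23.7 5.5 4.3
foll 3.3 28.8 6.2 4.6
foll 4.7 33.7 5.4 4.7
```

Run:
```python
from station import manip
from h import *
S=[("back",.050,.150,0),("lean",.051,.150,5),("lean",.052,.150,10),("lean",.0535,.150,15),("lean",.055,.150,20),("lean",.0565,.1505,25),("lean",.058,.151,30),("lean",.060,.152,35)]
S+=[("follow",.060+.009*i/3,.152+.022*i/3,35) for i in range(1,4)]
c,s_=np.cos(np.deg2rad(35)),np.sin(np.deg2rad(35))
S+=[("out",.069+d*c,.174+d*s_,35) for d in(.02,.05,.09)]
for n,x,z,l in S:
    g=manip.move_l(*onhook(x,z,l),velocity=.04,guard=None if n=="back" else 6)
    s=manip.get_state(); print(n,l,g,round(s["time_s"],2),np.round(s["force"],1),round(s["finger_gap"],4))
    if g: break
c=manip.camera("side"); cv2.imwrite("pics/s4.png",cv2.resize(c["pixels"][60:240,150:390],(800,600),interpolation=cv2.INTER_CUBIC))
```

```text
back 0 False 6.69 [ 0.1  0.5 -1.2] 0.0113
lean 5 False 6.96 [-0.2  0.2 -1.4] 0.0115
lean 10 False 7.22 [-0.3  0.3 -2.2] 0.0113
lean 15 False 7.47 [ 0.7 -0.5 -1.4] 0.0117
lean 20 False 7.72 [ 0.2 -0.3 -0.6] 0.0119
lean 25 False 7.97 [-0.1  0.1 -1.4] 0.0116
lean 30 False 8.27 [-0.3  0.5 -1. ] 0.0116
lean 35 False 8.68 [ 0.5  0.7 -2.6] 0.0118
follow 35 False 9.03 [-0.2  0.4 -0.9] 0.0115
follow 35 False 9.38 [-0.9 -0.6 -1.9] 0.0117
follow 35 False 9.73 [-0.5 -0.3 -1.5] 0.0117
out 35 False 10.38 [ 0.1  0.2 -1.3] 0.0119
out 35 False 11.28 [-0.4  1.2 -0.4] 0.0112
out 35 False 12.43 [-0.6 -0.2 -1.1] 0.0118
```

View pics/s4.png

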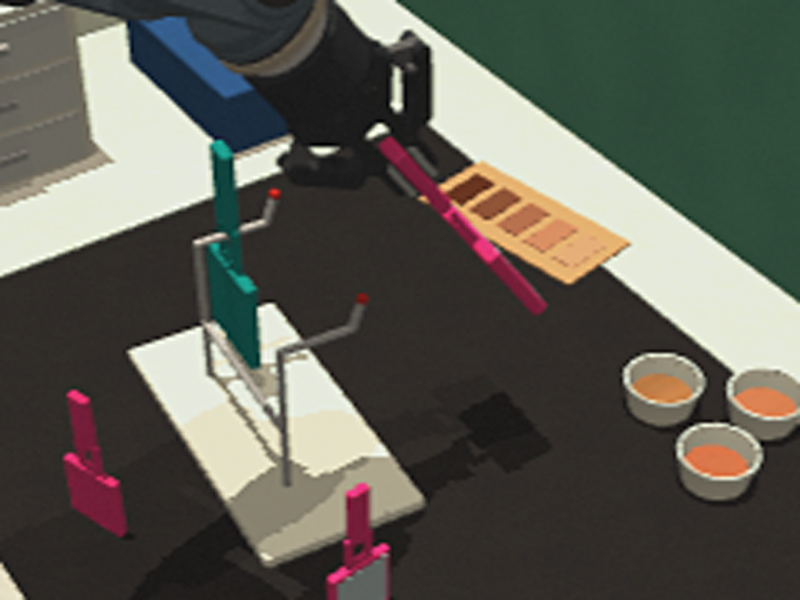

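The pink mirror is off the hook and clear of the stand, and the teal one is still hanging. Next I straighten it up, carry it over and hover above the holder for a look.

Run:
```python
from station import manip
from h import *
manip.wait(.3)
p,q=onhook(.16,.28,0); manip.move_l(p,q,velocity=.12)
p,q=tool(HOLD,.23,HYAW)
manip.move_l(p,q,velocity=.18)
manip.move_l(tool(HOLD,.195,HYAW)[0],velocity=.1); manip.wait(.3)
s=manip.get_state(); print(s["time_s"],s["finger_gap"],s["tool_pos"],s["force"])
c=manip.camera("side"); t=manip.camera("top")
A=cv2.resize(c["pixels"][165:315,260:410],(400,400),interpolation=cv2.INTER_CUBIC);B=cv2.resize(t["pixels"][110:230,290:410],(400,400),interpolation=cv2.INTER_CUBIC)
cv2.imwrite("pics/s5.png",np.hstack([A,B]))
```

```text
16.55 0.011708037469777059 [ 0.52413416 -0.22905471  0.26646423] [ 0.27885792  0.54975227 -2.06777565]
```

View pics/s5.png

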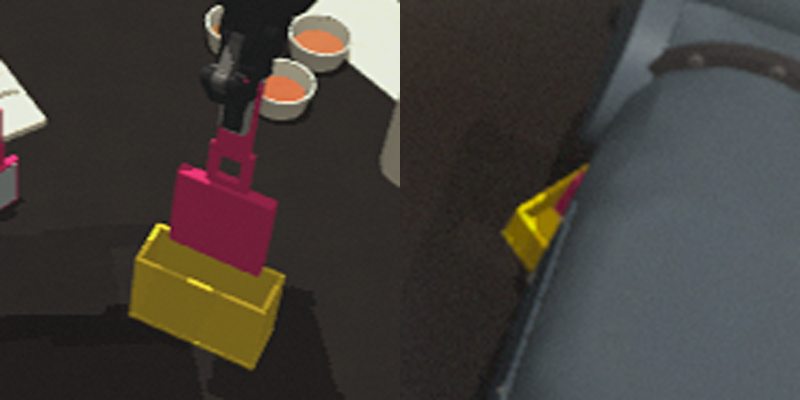

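The head sits over the opening: its bottom edge runs (172,236)–(262,272) in the left crop, inside the rim. I'll lower it with a guard.

Run:
```python
from station import manip
from h import *
ey=np.array([-np.sin(HYAW),np.cos(HYAW)])
for sg in(1,-1): print((proj("side",np.r_[HOLD+sg*.04*ey,.0975])-[260,165])*2.667)
print("g1",manip.move_l(tool(HOLD,.115,HYAW)[0],velocity=.06,guard=5), manip.get_state()["tool_pos"][2]-ZT)
print("g2",manip.move_l(tool(HOLD,.099,HYAW)[0],velocity=.02,guard=4), manip.get_state()["tool_pos"][2]-ZT)
s=manip.get_state(); print(s["time_s"],s["force"],s["finger_gap"])
```

```text
[168.57833747 233.46385453]
[259.79607269 272.9478943 ]
g1 False 0.11538255487507336
g2 True 0.10276765189143892
18.7417 [ 0.96216491 -0.57460682  2.77984449] 0.011156869469219606
```

Contact came at mid height 0.1028 m, which matches the holder floor (0.1025 expected). Now I release, retreat and check.

Run:
```python
from station import manip
from h import *
manip.open(); manip.wait(.3)
p=np.array(manip.get_state()["tool_pos"])
manip.move_l(p+[0,0,.16],velocity=.1)
manip.move_j(np.array(manip.get_state()["joint_pos"])+[.9,0,0,0,0,0]); manip.wait(.5)
print(manip.get_state()["time_s"])
c=manip.camera("side"); t=manip.camera("top")
A=cv2.resize(c["pixels"][60:315,155:410],(400,400),interpolation=cv2.INTER_CUBIC);B=cv2.resize(t["pixels"][110:230,290:410],(400,400),interpolation=cv2.INTER_CUBIC)
cv2.imwrite("pics/s6.png",np.hstack([A,B]))
```

```text
23.8083
```

View pics/s6.png

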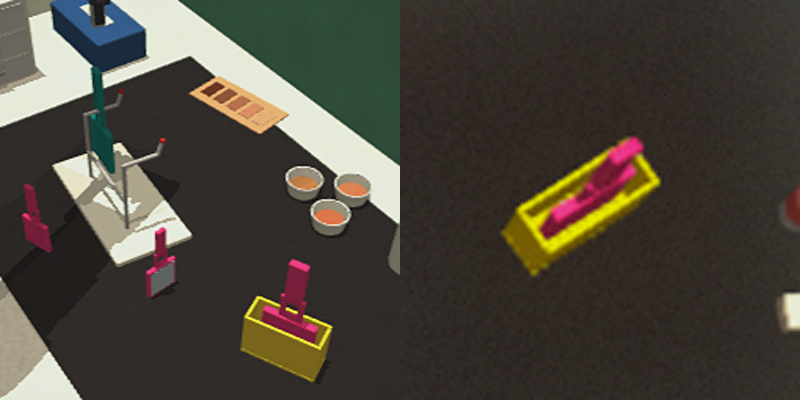

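The pink mirror stands upright in the holder with its handle up, at (290,310) in the left crop, and the teal mirror still hangs. I'm handing in.

```bash
python3 -c "
from station import manip
print(manip.hand_in())"
```

```text
the job is handed in; nothing more can be done
None
```

The pink mirror is off its hook and standing handle up in the yellow holder, the teal mirror still hangs on its hook, and the job is handed in (no verdict was returned); on the first slide the handle touched the hook tip, and the force guard (6 N) stopped it, so I leaned it earlier.

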